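# Open the cleaner jug that is wanted at the market stall

## Task

Someone has set the steel measuring cup beside the cleaner jug that is wanted now. Open that jug: press its safety cap down, twist it anticlockwise while it is down until it comes free, lift it off, and finish while still holding the cap in the gripper, still and level, about 5 cm above the jug's mouth. Leave the other jug shut, and disturb nothing else on the stall.

Things in the scene. Friction and masses are not known exactly. Their poses are not given: they have to be found in the camera images.
- jug_blue: White plastic cleaner jug with blue label panels, in a low steel holder screwed to the table: it cannot move. Body 110 (x) x 90 (y) mm, 132 mm high; holder 124 x 104 x 28 mm; handle on its +x side out to 90 mm, its top at 123 mm. Origin: underside on the table, exactly under the neck's axis; z up. Shoulder narrows to a 58 mm flange at 150 mm, below the cap.
- jug_blue_mouth (a point): Mouth of the jug with blue labels: centre of the neck's top, on the neck's axis, 174 mm above the table; axes as the jug's. Hidden under the cap at first. A sprung black plunger 20 mm across stands 11 mm out of it under the cap, 15 mm when the cap is off.
- cap_blue: Blue push-and-turn cap of the jug with blue labels, loose, about 80 g. Origin: centre of its skirt's underside, on the neck's axis, 162 mm above the table at the start, when it is locked with its x along the jug's x; z up. Round part 59 mm across and 28 mm high; on its flat top a straight grip bar 46 mm long (x), 16 mm wide (y), 26 mm high (z = 27.5 to 53.5 mm).
- cap_blue_grip (a point): Middle of the blue cap's grip bar, 40 mm above the cap's origin; pinch across y. A spring lifts the cap with 5 N. It is locked until pressed 9 mm down (stop at 10.5 mm, where the spring gives 12 N); don't force it. Kept down, turn it anticlockwise from above (+ about z): from 0.95 to 1.4 rad (best 1.17; stop at about 1.47) it is free, springs up about 4 mm over its start, and lifts straight off.
- jug_orange: White plastic cleaner jug with orange label panels, in a low steel holder screwed to the table: it cannot move. Body 110 (x) x 90 (y) mm, 132 mm high; holder 124 x 104 x 28 mm; handle on its +x side out to 90 mm, its top at 123 mm. Origin: underside on the table, exactly under the neck's axis; z up. Shoulder narrows to a 58 mm flange at 150 mm, below the cap.
- jug_orange_mouth (a point): Mouth of the jug with orange labels: centre of the neck's top, on the neck's axis, 174 mm above the table; axes as the jug's. Hidden under the cap at first. A sprung black plunger 20 mm across stands 11 mm out of it under the cap, 15 mm when the cap is off.
- cap_orange: Orange push-and-turn cap of the jug with orange labels, loose, about 80 g. Origin: centre of its skirt's underside, on the neck's axis, 162 mm above the table at the start, when it is locked with its x along the jug's x; z up. Round part 59 mm across and 28 mm high; on its flat top a straight grip bar 46 mm long (x), 16 mm wide (y), 26 mm high (z = 27.5 to 53.5 mm).
- cap_orange_grip (a point): Middle of the orange cap's grip bar, 40 mm above the cap's origin; pinch across y. A spring lifts the cap with 5 N. It is locked until pressed 9 mm down (stop at 10.5 mm, where the spring gives 12 N); don't force it. Kept down, turn it anticlockwise from above (+ about z): from 0.95 to 1.4 rad (best 1.17; stop at about 1.47) it is free, springs up about 4 mm over its start, and lifts straight off.
- cup: Steel measuring cup, open round cup 72 mm across the rim, 85 mm high, loose; origin at the centre of its underside. It stands to the outer side (farther left or right) of the wanted jug, 13 to 34 cm from that jug's axis and over 41 cm from the other's. Leave it alone.
- sauce_jar: Amber glass sauce jar with red lid, 68 mm across, 100 mm high, loose; origin at the centre of its underside. It stands on the outer side of the other jug. Leave it alone.
- bowl: Yellow plastic bowl, 120 mm across, 50 mm high, loose, off to the right; origin at the centre of its underside. Leave it alone.
- spoon: Serving spoon with wooden handle, loose, lying flat on the table nearer the robot than the jugs, on the left; about 20 cm long, origin at mid-length, x from handle to head. Leave it alone.
- plate: White plate, 160 mm across, 20 mm high, loose, off to the left; origin at the centre of its underside. Leave it alone.
Things that resemble listed ones, but are neither listed nor needed, are in the scene too. What is shaped like the cap_orange but green is not meant. What is shaped like the jug_orange but red is not meant.

How it is judged:
By the outcome, as a careful person would: the job done as asked, in the order asked, and still so for the second after the job is handed in, while the arm keeps its last pose, push and grip.
It also fails if it takes over 35 s, if anything falls off the work surface, if the arm or the gripper's body presses on something with over 40 N, if the wrist force passes 120 N, or if a joint passes its speed limit or range.

## Robot

A 6-joint arm with a two-finger parallel gripper is mounted at the origin on the work surface. World frame = base frame: x ahead of the robot, y to its left, z up, the work surface at z = 0. Lengths are in m, angles in rad, forces in N, time in s.
With the tool pointing down it reaches from about 0.4 to 0.825 m from the base axis. Payload 7 kg.
Tool frame: the origin (TCP) lies at the very end of the fingers, on their centre line; the grasp point (between the pads) lies 19 mm behind it; z points along the fingers, y is the line along which they close (so a half turn about z gives the same grasp; the last joint's range is limited). The gripper opens to 88 mm and grips with 3 to 60 N. Pads are 19 mm wide; open, the fingers measure 130 mm over their backs; the gripper's body (78 mm by 193 mm) begins 47 mm behind the grasp point.
Start: joints at [-0.958, 0.359, 0.012, 0, -1.224, -0.288], TCP at [0.215, -0.64, 0.227] pointing down, gripper open.
Joint ranges: [-3.07, 3.07], [-1.43, 2.12], [-1.02, 1.25], [-3.03, 1.67], [-3.05, -0], [-3.03, 3.03]. Speed limits (rad/s): [2.39, 2.39, 3.01, 3.14, 3.14, 3.14].

## Interface

Orientations are given as [roll, pitch, yaw] about the fixed x, y, z axes, in that order (R = Rz(yaw) Ry(pitch) Rx(roll)).
In Python, from station import arm, grab_frame gives the robot as it stands.
- The arm moves only by the tool jog_arm, never from a script. Its argument "deltas" is a list that holds one entry, the list of rows, each a list of 4 numbers: the shift along the tool's x, y, z in units of 60 mm (1.0 is 60 mm), then the turn about the tool's z in units of 5 degrees (1.0 is 5 degrees). A call has 1 to 8 rows; each row is the pose to reach, as a shift and turn from the pose commanded when the call began, along the tool's axes at that moment; what a row does not reach only later rows make up. A row lasts 1/8 s, in which the tool goes at most 62.5 mm and 10.7 degrees, less where a joint would pass 70% of its speed; a pose out of reach is approached as far as the arm can. A call with a gripper value outside its range is refused whole. "grip" is the finger opening in mm, from 0 to 87.6, set as the call begins (left out, the last holds). The fingers move at their own pace and stop on an object; "squeeze" is the grip in N (left out, the last holds). Time passes only in rows, so rows that repeat a pose let the fingers close. It gives the time, the measured TCP pose, the force, the opening and the grip force at its end, in the units of the state.
- arm.get_state(): the state, without advancing time (a new reading comes with each control period).
- grab_frame(name): name is "scene" or "top" or "wrist"; returns a dict with "img" (400x640x3 uint8, red, green, blue), "vfov" (degrees; the focal length in pixels is half the picture's height over the tangent of half this angle, whatever the lens; pixels are square), "cx", "cy" (the principal point, pixels), "dist_coeffs" ([k1, k2, p1, p2, k3] as OpenCV has them; the pictures are not rectified), "xyz" and "rotation" of the camera in the world. Camera axes: x right, y down, z forward; pixel columns grow to the right and rows downward; lengths in m; the calibration is good to about 2 mm. A picture is of the moment at which its call begins. There is no depth.
- arm.job_done(): hands the job in; it is judged then, once.
The state is a dict: "t": time; "q": joint angles; "qd": joint speeds; "joint_efforts": joint torques, N m; "eef_pos": TCP position; "ee_rot": TCP orientation; "force": force on the tool from outside, world axes, zero at the start; "moment": the same for the moment, N m; "width": finger opening in m; "gripper_force": force on a finger pad.
Only numpy, scipy, OpenCV 4.12 (cv2) and the standard library are available. Lean on these libraries where they do the work, as an engineer would, in place of code of your own. Each camera call takes 0.05 s, during which the arm holds its last target. There are 200 camera calls.

## Working session

There is one attempt and no reset: what is moved stays moved. The work goes in short steps, Python scripts to look and compute and a tool call to move; the robot and the scene stay as the last step left them, time stands still between calls to the robot, and variables do not carry over. Pictures are saved under pics/ and viewed, at most 10 in all, crops included, and the job is handed in when it is done.

Besides the shell and the picture viewer there is one more tool, called after "Request:" by a JSON object that holds its "name" and its "arguments". jog_arm: Moves the arm, as the interface text tells. Its arguments: {"type":"object","properties":{"deltas":{"type":"array"},"grip":{"type":"number"},"squeeze":{"type":"number"}},"required":["deltas"]}

```bash
mkdir -p pics; ls; python3 - <<'E'
from station import arm, grab_frame
import cv2
print(arm.get_state())
for n in ("scene","top"):
    f=grab_frame(n); cv2.imwrite(f"pics/{n}0.png",f["img"][:,:,::-1])
    print(n,{k:v for k,v in f.items() if k!="img"})
E
```

```text
pics
{'t': 0.0, 'q': array([-9.57893495e-01,  3.59365291e-01,  1.10521893e-02, -3.65344965e-04,
       -1.22408590e+00, -2.88066387e-01]), 'qd': array([-1.74322613e-03,  5.68838883e-04,  2.45716495e-04, -3.82286045e-04,
       -4.72042454e-05,  1.02427397e-04]), 'joint_efforts': array([ 1.17770705e-04, -5.82722032e+01,  2.93058336e+01,  6.99735403e+00,
        6.91729132e-03, -1.60240966e-04]), 'eef_pos': array([ 0.21522889, -0.63924726,  0.22563101]), 'ee_rot': array([ 3.13995843e+00, -1.26069403e-04, -2.81688053e+00]), 'force': array([ 1.12035305, -0.21997758, -0.08112572]), 'moment': array([-0.00314114, -0.00583733, -0.01627488]), 'gripper_force': 0.0, 'width': 0.08763571689195356}
scene {'vfov': 56.81942612805349, 'cx': 318.6146196936048, 'cy': 203.86680071509588, 'dist_coeffs': array([-0.05872703,  0.        ,  0.        ,  0.        ,  0.        ]), 'xyz': array([ 1.1220087 , -0.64492816,  0.7343812 ]), 'rotation': array([-2.16844033e+00, -1.18313180e-04,  7.32987277e-01])}
top {'vfov': 53.42261807486889, 'cx': 317.85644839060296, 'cy': 200.84645397692643, 'dist_coeffs': array([-0.00915298,  0.        ,  0.        ,  0.        ,  0.        ]), 'xyz': array([0.20933212, 0.01882361, 1.50849783]), 'rotation': array([-2.91593479e+00, -8.18493640e-04, -1.59847355e+00])}
```

View pics/scene0.png

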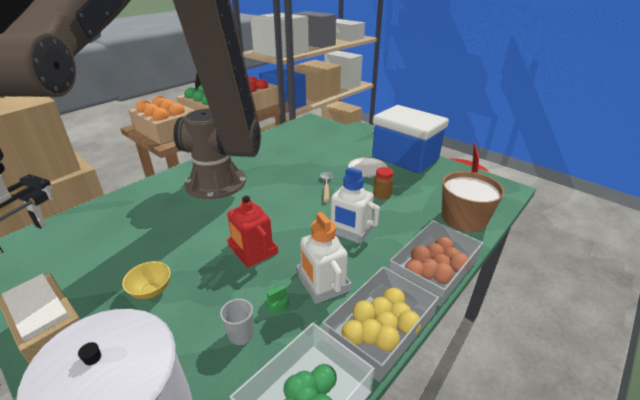

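View pics/top0.png

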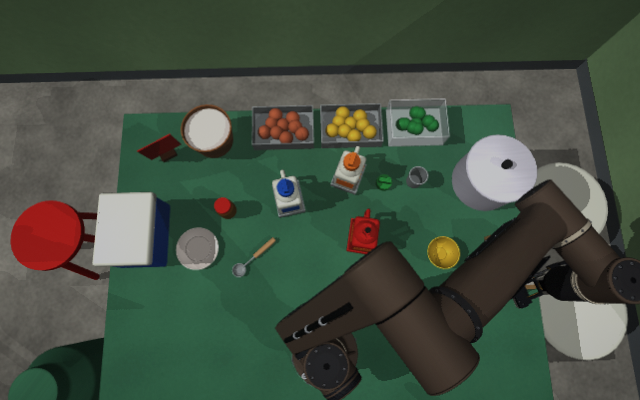

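The cup stands next to the orange jug: scene (237,320), top (418,177). The jar is next to the blue jug: scene (384,182), top (223,207).

Things that could be taken for the wanted cap:
- orange cap: scene (322,228), top (352,158)
- blue cap: scene (353,180), top (286,187)
- loose green cap: scene (278,297), top (385,182)
- red jug's top: scene (246,205), top (365,232)
- oranges in the crate: scene (160,110)

I choose the orange cap.

```bash
cat > h.py <<'E'
import numpy as np, cv2
from scipy.spatial.transform import Rotation as R
from station import arm, grab_frame
def cam(f):
    fl=200/np.tan(np.radians(f["vfov"])/2)
    return np.array([[fl,0,f["cx"]],[0,fl,f["cy"]],[0,0,1]]), R.from_euler("xyz",f["rotation"])
def rays(f,px):
    K,r=cam(f); p=cv2.undistortPoints(np.float64(px).reshape(-1,1,2),K,f["dist_coeffs"])[:,0]
    return r.apply(np.c_[p,np.ones(len(p))])
def plane(f,px,z):
    d=rays(f,px); return f["xyz"]+d*((z-f["xyz"][2])/d[:,2])[:,None]
def proj(f,P):
    K,r=cam(f); c=r.inv().apply(np.atleast_2d(P)-f["xyz"])
    return cv2.projectPoints(c,np.zeros(3),np.zeros(3),K,f["dist_coeffs"])[0][:,0]
def mask(f,lo,hi,roi):
    h=cv2.cvtColor(f["img"],cv2.COLOR_RGB2HSV); m=cv2.inRange(h,lo,hi); o=np.zeros_like(m)
    x0,y0,x1,y1=roi; o[y0:y1,x0:x1]=m[y0:y1,x0:x1]; return o
def cross(f1,p1,f2,p2):
    a=rays(f1,p1)[0];b=rays(f2,p2)[0];A=[np.eye(3)-np.outer(d,d)/(d@d) for d in(a,b)]
    P=np.linalg.solve(A[0]+A[1],A[0]@f1["xyz"]+A[1]@f2["xyz"]); return P,[np.linalg.norm(M@(P-f["xyz"])) for M,f in zip(A,(f1,f2))]
E
python3 - <<'E'
from h import *
s,t=grab_frame("scene"),grab_frame("top")
c=[]
for f,roi in((s,(300,205,345,252)),(t,(335,140,370,174))):
    m=mask(f,(5,150,90),(16,255,255),roi); x=cv2.boundingRect(m); ys,xs=np.nonzero(m); print(x,xs.mean(),ys.mean(),len(xs)); c.append((xs.mean(),ys.mean()))
print(cross(s,c[0],t,c[1]))
print("cup base",plane(t,[(418,177)],.04),"top plane cap",plane(t,[c[1]],.2), "blue",plane(t,[(286,187)],.19), "jar",plane(t,[(223,207)],.1))
for n,f,(x,y),k in(("s",s,(320,250),8),("t",t,(355,170),8)):
    cv2.imwrite(f"pics/c{n}.png",cv2.resize(f["img"][y-50:y+50,x-50:x+50,::-1],None,fx=4,fy=4,interpolation=cv2.INTER_CUBIC))
cv2.imwrite("pics/c.png",np.hstack([cv2.imread("pics/cs.png"),cv2.imread("pics/ct.png")]))
E
```

```text
(312, 213, 23, 29) 322.66257668711654 228.7525562372188 489
(344, 152, 16, 19) 351.3568281938326 161.02202643171807 227
(array([ 0.65501536, -0.11205186,  0.17888057]), [np.float64(0.00042562085204158077), np.float64(0.0004256208520418906)])
cup base [[ 0.62978776 -0.37941655  0.04      ]] top plane cap [[ 0.64763806 -0.11027463  0.2       ]] blue [[0.56360028 0.11727927 0.19      ]] jar [[0.51909818 0.35300704 0.1       ]]
```

View pics/c.png

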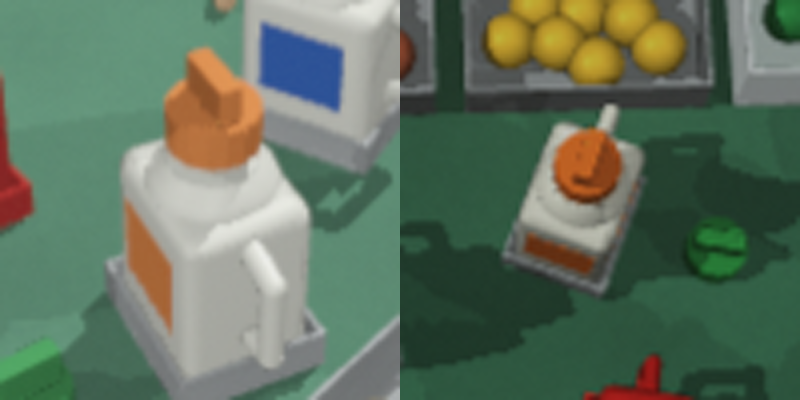

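The crop shows the white jug with the orange label and orange cap, bar on top: left panel (215,110), right panel (588,165). The handle points away from the robot. This is the wanted jug. Next I get the wrist camera mount and the approach numbers.

```bash
python3 - <<'E'
from h import *
w=grab_frame("wrist"); st=arm.get_state()
r=R.from_euler("xyz",st["ee_rot"]); 
print(w["vfov"],w["cx"],w["cy"],w["dist_coeffs"],"cam in tool",r.inv().apply(w["xyz"]-st["eef_pos"]), "axes\n",(r.inv()*R.from_euler("xyz",w["rotation"])).as_matrix().round(3))
d=np.array([.60,-.11,.40])-st["eef_pos"]; print("units",r.inv().apply(d)/.06)
E
```

```text
61.70143362209381 319.4098828105195 194.2673128639074 [0.01544621 0.         0.         0.         0.        ] cam in tool [ 0.06668023 -0.00046195 -0.1588926 ] axes
 [[ 0.001 -0.97  -0.244]
 [ 1.     0.001  0.   ]
 [-0.    -0.244  0.97 ]]
units [-8.89200633  6.31974319 -2.89417168]
```

Request:
{"name": "jog_arm", "arguments": {"deltas": [[[0,0,-1,0],[-0.6,0.4,-1.9,1],[-1.3,0.8,-1.9,2],[-2,1.25,-1.9,3],[-2.8,1.75,-1.9,4],[-3.6,2.3,-1.9,5],[-4.4,2.8,-1.9,6],[-5.2,3.3,-1.9,7]]]}}

```text
t: 1.25
eef_pos: [0.4487, -0.3508, 0.3408]
ee_rot: [-3.142, 0.0, 2.853]
force: [0.1, -1.1, -0.4]
width: 0.0875
gripper_force: 0.0
```

```bash
python3 - <<'E'
from h import *
st=arm.get_state()
r=R.from_euler("xyz",st["ee_rot"]); 
d=np.array([.645,-.11,.34])-st["eef_pos"]; print(st["q"],"units",r.inv().apply(d)/.06,st["eef_pos"],st["ee_rot"])
E
```

```text
[-3.20130571e-01  1.31491573e-01 -3.40203490e-02 -2.97984589e-06
 -1.40483377e+00 -1.53952467e+00] units [-1.99263432  4.7794162   0.01390519] [ 0.44870735 -0.35082682  0.34078365] [-3.14158150e+00  4.50509945e-04  2.85273325e+00]
```

Request:
{"name": "jog_arm", "arguments": {"deltas": [[[-0.4,0.8,0,0.7],[-0.7,1.6,0,0.7],[-1.1,2.4,0,0.7],[-1.4,3.2,0,0.7],[-1.7,4.0,0,0.7],[-2,4.8,0,0.7],[-2,4.8,0,0.7],[-2,4.8,0,0.7]]]}}

```text
t: 2.25
eef_pos: [0.6442, -0.1099, 0.3402]
ee_rot: [-3.141, -0.001, 2.795]
force: [0.6, -1.0, 0.4]
width: 0.0877
gripper_force: 0.0
```

```bash
python3 - <<'E'
from h import *
w=grab_frame("wrist"); cv2.imwrite("pics/w1.png",w["img"][:,:,::-1])
st=arm.get_state(); print(st["eef_pos"],st["ee_rot"],st["q"])
print(proj(w,[[.648,-.11,.19]]))
E
```

```text
[ 0.64392852 -0.11046742  0.34058028] [-3.14133991e+00 -1.56386910e-04  2.79430403e+00] [ 1.28154052e-01  2.77426457e-01  1.50239547e-01  1.54373529e-04
 -1.44386415e+00 -2.04625854e+00]
[[322.02611932 185.96253774]]
```

View pics/w1.png

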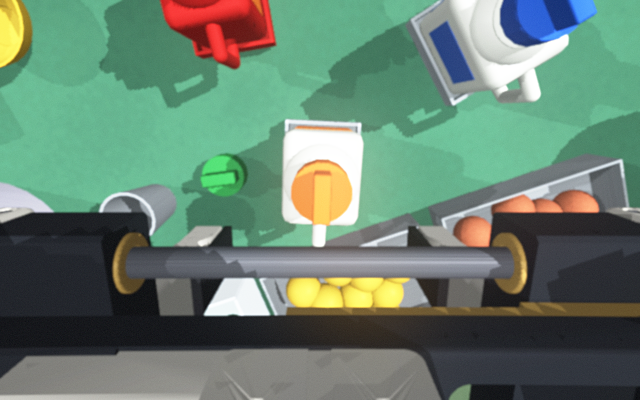

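The wrist view shows the orange cap at (322,187), with its bar running nearly vertical in the picture from (322,172) to (322,222). The cup is at left (140,205), and the blue jug is at upper right.

```bash
python3 - <<'E'
from h import *
w=grab_frame("wrist")
m=mask(w,(8,150,120),(22,255,255),(285,150,360,228)); print(cv2.boundingRect(m))
for y in (165,180,195,205,215): print(y,[tuple(w["img"][y,x]) [1] for x in range(288,358,2)])
c=max(cv2.findContours(m,0,1)[0],key=cv2.contourArea)[:,0]
P=plane(w,c,.1895)[:,:2]; print("circle",cv2.minEnclosingCircle(P.astype(np.float32)))
# left/right arcs only (upper rows away from bar)
q=np.array([p for p in c if p[1]<212 and not 308<p[0]<336]); P=plane(w,q,.1895)[:,:2]
A=np.c_[2*P,np.ones(len(P))]; s=np.linalg.lstsq(A,(P**2).sum(1),rcond=None)[0]; print("fit",s[:2],np.sqrt(s[2]+s[:2]@s[:2]))
E
```

```text
(293, 160, 59, 65)
165 [np.uint8(230), np.uint8(240), np.uint8(241), np.uint8(240), np.uint8(240), np.uint8(239), np.uint8(241), np.uint8(234), np.uint8(155), np.uint8(131), np.uint8(158), np.uint8(195), np.uint8(211), np.uint8(215), np.uint8(217), np.uint8(219), np.uint8(218), np.uint8(218), np.uint8(218), np.uint8(217), np.uint8(218), np.uint8(216), np.uint8(209), np.uint8(189), np.uint8(166), np.uint8(146), np.uint8(203), np.uint8(255), np.uint8(255), np.uint8(255), np.uint8(255), np.uint8(254), np.uint8(254), np.uint8(254), np.uint8(253)]
180 [np.uint8(234), np.uint8(236), np.uint8(238), np.uint8(183), np.uint8(161), np.uint8(167), np.uint8(164), np.uint8(164), np.uint8(165), np.uint8(165), np.uint8(166), np.uint8(166), np.uint8(164), np.uint8(159), np.uint8(207), np.uint8(214), np.uint8(217), np.uint8(215), np.uint8(215), np.uint8(216), np.uint8(217), np.uint8(215), np.uint8(188), np.uint8(203), np.uint8(205), np.uint8(204), np.uint8(205), np.uint8(205), np.uint8(205), np.uint8(205), np.uint8(204), np.uint8(247), np.uint8(255), np.uint8(254), np.uint8(254)]
195 [np.uint8(228), n
[... 993 characters left out ...]
 np.uint8(255), np.uint8(254), np.uint8(255)]
215 [np.uint8(242), np.uint8(244), np.uint8(245), np.uint8(245), np.uint8(245), np.uint8(245), np.uint8(242), np.uint8(206), np.uint8(163), np.uint8(161), np.uint8(163), np.uint8(161), np.uint8(154), np.uint8(181), np.uint8(214), np.uint8(213), np.uint8(214), np.uint8(210), np.uint8(213), np.uint8(213), np.uint8(213), np.uint8(196), np.uint8(194), np.uint8(201), np.uint8(200), np.uint8(197), np.uint8(214), np.uint8(248), np.uint8(255), np.uint8(255), np.uint8(255), np.uint8(255), np.uint8(255), np.uint8(255), np.uint8(255)]
circle ((0.6544919013977051, -0.11232195794582367), 0.031970467418432236)
fit [ 0.65266153 -0.11267877] 0.028091934032503665
```

```bash
python3 - <<'E'
from h import *
w=grab_frame("wrist"); st=arm.get_state()
g=cv2.cvtColor(w["img"],cv2.COLOR_RGB2GRAY).astype(float); G=w["img"][:,:,1].astype(float)
L,Rr=[],[]
for y in range(178,219,2):
    r=G[y-1:y+2].mean(0); d=np.diff(r)
    a=np.clip(d[308:320],0,None); L.append((308+.5+(np.arange(12)*a**2).sum()/(a**2).sum(),y))
    b=np.clip(-d[325:337],0,None); Rr.append((325+.5+(np.arange(12)*b**2).sum()/(b**2).sum(),y))
mid=[]
for e in(L,Rr):
    P=plane(w,e,.2155)[:,:2]; vx,vy,x,y=cv2.fitLine(P.astype(np.float32),cv2.DIST_HUBER,0,.001,.001).ravel()
    print("yaw",np.arctan2(vy,vx),x,y); mid.append((np.arctan2(vy,vx),x,y))
y=np.mean([m[0] if m[0]<0 else m[0]-np.pi for m in mid]); c=np.mean([m[1:] for m in mid],0); u=np.array([np.cos(y),np.sin(y)]);n=np.array([-u[1],u[0]])
print("bar yaw",y,"width",abs((np.array(mid[0][1:])-mid[1][1:])@n))
circ=np.array([.6527,-.1127]); t=c+u*((circ-c)@u); print("circle off bar",(circ-c)@n,"target",t)
r=R.from_euler("xyz",st["ee_rot"]); d=np.r_[t,.23]-st["eef_pos"]
print("units",r.inv().apply(d)/.06,"turn",-np.degrees(y+np.pi-st["ee_rot"][2])/5,st["eef_pos"],st["ee_rot"])
E
```

```text
yaw -0.37621388 0.64891106 -0.11804789
yaw -0.37346432 0.6535476 -0.10521872
bar yaw -0.3748391 width 0.013635933
circle off bar -0.00045417889704163787 target [ 0.65286629 -0.11227736]
units [-0.14878151  0.03079507  1.84942834] turn 0.3047546731215811 [ 0.64379107 -0.11096394  0.34096128] [3.14146094e+00 4.66582041e-04 2.79334854e+00]
```

Request:
{"name": "jog_arm", "arguments": {"deltas": [[[-0.15,0.03,0.7,0.3],[-0.15,0.03,1.3,0.3],[-0.15,0.03,1.8,0.3],[-0.15,0.03,2.1,0.3],[-0.15,0.03,2.3,0.3],[-0.15,0.03,2.44,0.3],[-0.15,0.03,2.44,0.3],[-0.15,0.03,2.44,0.3]]]}}

```text
t: 3.4
eef_pos: [0.6538, -0.1114, 0.195]
ee_rot: [3.141, 0.001, 2.768]
force: [-0.1, 0.4, 0.5]
width: 0.0876
gripper_force: 0.0
```

Request:
{"name": "jog_arm", "arguments": {"deltas": [[[0,0,0,0],[0,0,0,0],[0,0,0,0],[0,0,0,0],[0,0,0,0],[0,0,0,0],[0,0,0,0]]], "grip": 8, "squeeze": 30}}

```text
t: 4.28
eef_pos: [0.6533, -0.1114, 0.1941]
ee_rot: [-3.142, -0.0, 2.768]
force: [-0.1, -0.9, 0.8]
width: 0.0232
gripper_force: 0.0
```

```bash
python3 - <<'E'
from h import *
w=grab_frame("wrist"); s=grab_frame("scene"); st=arm.get_state(); print(st["eef_pos"],st["ee_rot"],st["force"],st["moment"],st["width"],st["gripper_force"])
a=cv2.resize(s["img"][170:270,270:370],(400,400)); b=cv2.resize(w["img"][150:350,220:420],(400,400))
cv2.imwrite("pics/g1.png",np.hstack([a,b])[:,:,::-1])
E
```

```text
[ 0.65337011 -0.1113863   0.19418126] [3.14155841e+00 3.39026623e-05 2.76830596e+00] [-0.02242122  0.71388888  0.88154378] [0.10616871 0.03501105 0.02226702] 0.015554131317712947 30.009036362171173
```

View pics/g1.png

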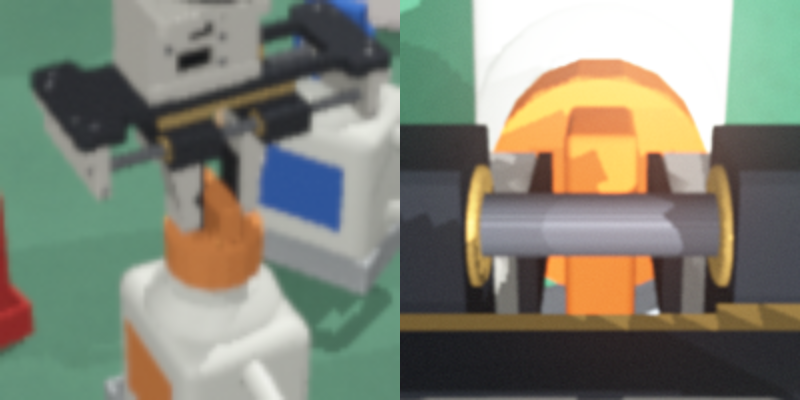

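The fingers hold the bar: left panel pads at (190,195), right panel bar centred at (600,200), opening 15.6 mm. Next is the press.

Request:
{"name": "jog_arm", "arguments": {"deltas": [[[0,0,0.05,0],[0,0,0.1,0],[0,0,0.14,0],[0,0,0.16,0],[0,0,0.16,0],[0,0,0.16,0]]], "squeeze": 45}}

```text
t: 5.12
eef_pos: [0.6535, -0.1114, 0.186]
ee_rot: [3.141, 0.001, 2.769]
force: [-3.8, 2.4, 9.3]
width: 0.0154
gripper_force: 45.0
```

Request:
{"name": "jog_arm", "arguments": {"deltas": [[[0,0,0.02,0],[0,0,0.03,0],[0,0,0.03,0],[0,0,0.03,0]]]}}

```text
t: 5.62
eef_pos: [0.6535, -0.1114, 0.1844]
ee_rot: [3.141, 0.001, 2.769]
force: [-4.0, 1.9, 11.0]
width: 0.0156
gripper_force: 45.0
```

```bash
python3 - <<'E'
from h import *
for i in range(4):
    grab_frame("wrist"); st=arm.get_state(); print(st["eef_pos"],st["force"],st["moment"])
E
```

```text
[ 0.6535033  -0.11142806  0.18440699] [-4.61197804  2.33452705 11.48913182] [ 0.78562312  1.58721879 -0.02023994]
[ 0.65348469 -0.11143169  0.1844158 ] [-3.77271478  2.2509687   9.69983538] [0.77046838 1.56483327 0.01147837]
[ 0.6534915  -0.11144067  0.18444793] [-3.71286868  1.57180992 10.4260291 ] [ 0.73596178  1.56861224 -0.02313836]
[ 0.65347447 -0.11140609  0.18440838] [-3.09869367  1.58573842 10.15028391] [0.78941826 1.58093891 0.04515142]
```

Request:
{"name": "jog_arm", "arguments": {"deltas": [[[0,0,0.008,-0.5],[0,0,0.008,-1.2],[0,0,0.008,-2],[0,0,0.008,-3],[0,0,0.008,-4],[0,0,0.008,-4]]]}}

```text
t: 6.58
eef_pos: [0.6548, -0.1119, 0.1846]
ee_rot: [-3.141, 0.004, 3.119]
force: [-1.1, -0.5, 9.9]
width: 0.0157
gripper_force: 45.0
```

```bash
python3 - <<'E'
from h import *
w=grab_frame("wrist"); s=grab_frame("scene"); st=arm.get_state(); print(st["eef_pos"],st["ee_rot"],st["force"],st["moment"],st["width"],st["gripper_force"])
a=cv2.resize(s["img"][170:270,270:370],(400,400)); b=cv2.resize(w["img"][150:350,220:420],(400,400))
cv2.imwrite("pics/g2.png",np.hstack([a,b])[:,:,::-1])
E
```

```text
[ 0.65481075 -0.11192689  0.18461388] [-3.14059168  0.00415953  3.11806334] [-0.32989732  0.07903301  9.67994869] [-0.10617312  0.30300062  0.05878078] 0.015719051662781737 44.99707102775574
```

View pics/g2.png

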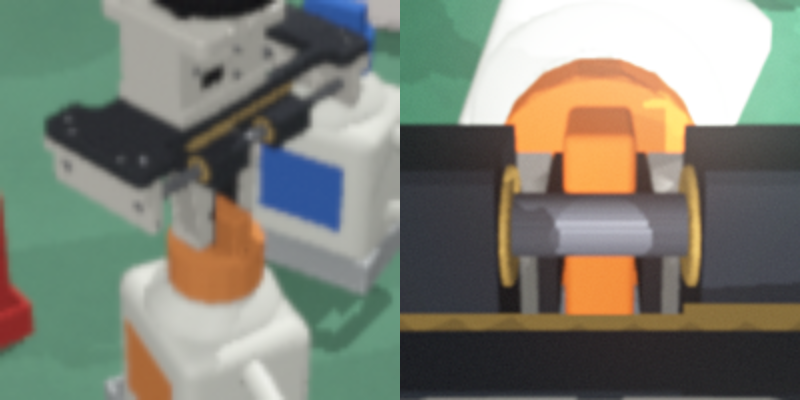

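The cap is turning with the gripper: the bar is still square in the pads at (600,200), the jug has rotated in the wrist view, and the moment is small.

Request:
{"name": "jog_arm", "arguments": {"deltas": [[[0,0,0.01,-1],[0,0,0.01,-2],[0,0,0.01,-3],[0,0,0.01,-4],[0,0,0.01,-5],[0,0,0.01,-6],[0,0,0.01,-7],[0,0,0.01,-7]]]}}

```text
t: 7.68
eef_pos: [0.6547, -0.112, 0.1841]
ee_rot: [-3.138, 0.003, -2.553]
force: [-1.0, 0.2, 11.4]
width: 0.0158
gripper_force: 45.0
```

Request:
{"name": "jog_arm", "arguments": {"deltas": [[[0,0,0,-1],[0,0,0,-2],[0,0,0,-2.4],[0,0,0,-2.4],[0,0,0,-2.4]]]}}

```text
t: 8.3
eef_pos: [0.6547, -0.112, 0.184]
ee_rot: [-3.138, 0.002, -2.345]
force: [-1.3, -0.6, 10.5]
width: 0.0155
gripper_force: 45.0
```

Request:
{"name": "jog_arm", "arguments": {"deltas": [[[0,0,-0.06,0],[0,0,-0.13,0],[0,0,-0.2,0],[0,0,-0.25,0],[0,0,-0.25,0]]]}}

```text
t: 8.93
eef_pos: [0.6539, -0.1118, 0.1971]
ee_rot: [-3.14, 0.0, -2.345]
force: [2.2, -3.6, 2.9]
width: 0.0158
gripper_force: 45.0
```

```bash
python3 - <<'E'
from h import *
w=grab_frame("wrist"); s=grab_frame("scene"); st=arm.get_state(); print(st["eef_pos"],st["ee_rot"],st["force"],st["moment"],st["width"],st["gripper_force"])
a=cv2.resize(s["img"][170:270,270:370],(400,400)); b=cv2.resize(w["img"][150:350,220:420],(400,400))
cv2.imwrite("pics/g3.png",np.hstack([a,b])[:,:,::-1])
E
```

```text
[ 0.65393908 -0.11175078  0.1969838 ] [-3.14036156e+00  4.38032019e-04 -2.34549172e+00] [ 2.85733504 -2.50366453  4.03415799] [-1.35603457e+00 -1.29220246e+00 -1.08904471e-03] 0.01587313380337574 44.99856770038605
```

View pics/g3.png

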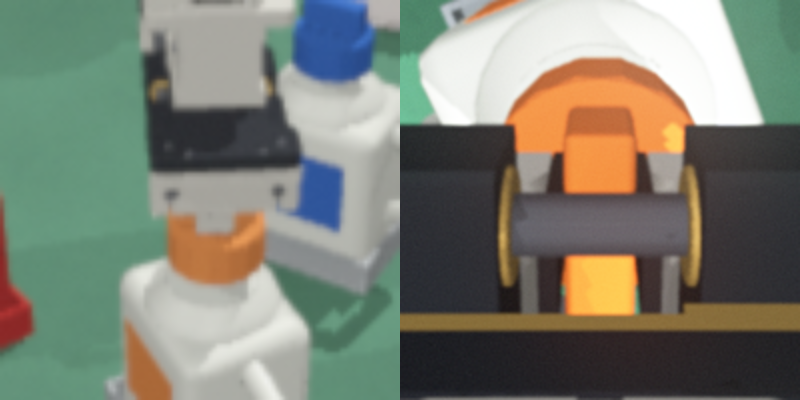

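The cap has come up 13 mm with only the spring's light push on it, so it is free. It is still square in the grip at (600,200). Lifting it to skirt height 0.224 m means TCP z of about 0.256.

Request:
{"name": "jog_arm", "arguments": {"deltas": [[[0,0,-0.07,0],[0,0,-0.2,0],[0,0,-0.35,0],[0,0,-0.55,0],[0,0,-0.75,0],[0,0,-0.9,0],[0,0,-0.98,0],[0,0,-0.98,0]]]}}

```text
t: 10.02
eef_pos: [0.6534, -0.1113, 0.2558]
ee_rot: [-3.141, 0.0, -2.346]
force: [0.7, 0.6, -0.9]
width: 0.0155
gripper_force: 45.0
```

Request:
{"name": "jog_arm", "arguments": {"deltas": [[[0,0,0,0],[0,0,0,0],[0,0,0,0]]]}}

```text
t: 10.4
eef_pos: [0.6532, -0.1114, 0.2552]
ee_rot: [3.141, -0.0, -2.346]
force: [-0.0, 0.0, -0.8]
width: 0.0155
gripper_force: 45.0
```

```bash
python3 - <<'E'
from h import *
s=grab_frame("scene"); st=arm.get_state(); print(st["eef_pos"],st["ee_rot"],st["force"],st["moment"],st["width"],st["gripper_force"],abs(st["qd"]).max())
p=np.r_[st["eef_pos"][:2],.224]; print("expect skirt base px",proj(s,[p,np.r_[p[:2],.174]]))
cv2.imwrite("pics/g4.png",cv2.resize(s["img"][150:350,200:400],(600,600))[:,:,::-1])
E
```

```text
[ 0.65330377 -0.11146153  0.25525859] [ 3.14138041e+00 -2.60521973e-04 -2.34561176e+00] [ 0.51444507 -0.33533748 -0.2446803 ] [0.05364005 0.02272912 0.04014349] 0.016202412317906666 44.99093234539032 0.0019098172722056442
expect skirt base px [[322.22933454 213.32443482]
 [322.11331247 229.95934586]]
```

View pics/g4.png

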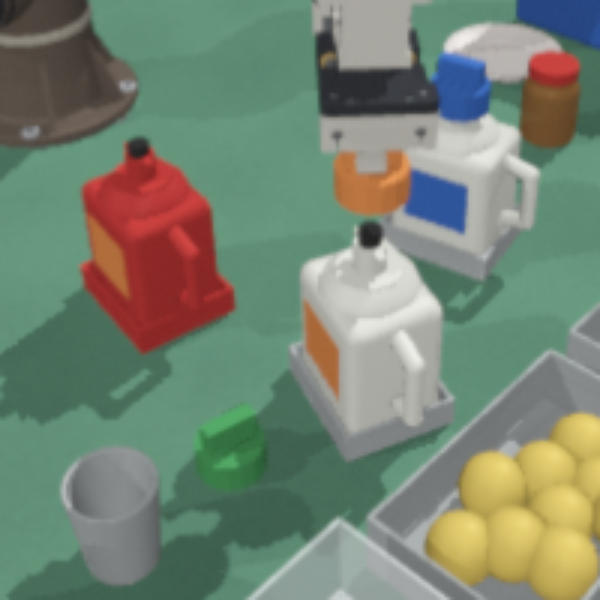

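The cap hangs level at (372,182) above the jug's open mouth, whose black plunger is at (370,235). The cup, jar, blue jug and green cap haven't moved, so I'm handing it in.

```bash
python3 -c "
from station import arm
print(arm.job_done())"
```

```text
the job is handed in; nothing more can be done
None
```

The orange jug, the one beside the cup, is open: its cap is held still and level in the gripper about 5 cm above the mouth, the blue jug is shut, nothing else was seen to move, and I handed the job in at about 10.5 s (no verdict was returned).

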